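Close a bottle in the pedal-operated stoppering press

TASK

One of the three white bottles still has its stopper standing raised. Stand that bottle in the stoppering press, upright and pushed back against the V-shaped stop under the ram, and let go of it; then reach under the clear guard and press the pedal all the way down to its stop, hold it there for about a second so that the ram drives the stopper home, and let the pedal come back up. Ease the pedal down, without stamping on it or forcing it hard against its stop, leave the closed bottle standing in the press, and leave the other two bottles and the beaker alone.

Things in the scene. Friction and masses are not known exactly. Their poses are not given: they have to be found in the camera images.
- bottle: The bottle to close: white plastic, round, 40 mm diameter to 78 mm height, then a shoulder and a 20 to 22 mm neck to 105 mm; 0.12 to 0.2 kg. Its black stopper (22 mm diameter head, 8 mm thick) stands raised: 125 mm high in all, 113 mm once home. Origin: centre of the underside, z up. It starts on a 4 mm grey mat in one of three places about 95 mm apart.
- stopper (a joint): How far the stopper has been pushed down into the bottle (m): 0 raised as at the start, 0.012 home. It slides stiffly (about 5 N) and stays where it is left.
- stopper_top (a point): Centre of the top face of that stopper.
- bottle_b: Bystander: the same bottle already closed, 113 mm high in all. Origin at the centre of the underside. The three stand in a row on the mat that runs roughly straight away from the robot (along world x); places are about 95 mm apart.
- bottle_c: Bystander: the same bottle already closed, 113 mm high in all. Origin at the centre of the underside.
- beaker: Bystander: empty glass beaker, 64 mm diameter, 75 mm high, on the table away from the robot. Origin at the centre of the underside.
- press: White press fixed to the table, its open front (-x) facing the bottles. Origin: on the table below the seat; x from front to column, y to its left, z up. Base 30 mm high, x -70 to 130, y -65 to 65 mm. Column from 67 mm behind the seat; head over the seat from 240 mm up, front at x -30 mm, with a 32 mm ram guide down to 222 mm. The pedal under its guard is on its left (+y).
- press_seat (a point): Place of the bottle: on the press base, 30 mm above the table, where the centre of its underside is when it rests against both faces of the V stop behind it (steel, 22 mm high, faces at 45 degrees opening to the front). Axes as the press. The ram hangs above, so bring the bottle level from the front, held low on its body by a hand tilted about 45 degrees.
- ram_foot (a point): Centre of the underside of the ram: a 22 mm disc, 8 mm thick, on a 14 mm rod, straight above the seat. 139 mm above the seat at rest, 25.5 mm lower with the pedal at its stop.
- guard_front (a point): Middle of the lower front edge of the guard's clear roof (aluminium strip), 119 mm above the table, 20 mm in front of pedal_pad. The guard is open to the front, 94 mm wide inside, and covers the pedal to its hinge. A hand pointing straight down meets it before the pedal is fully down; shut fingers tilted about 45 degrees go in from the front.
- pedal (a joint): Pedal angle (rad): 0 up at rest, 0.15 at its stop. Hinged on a level axis along the press's y, 170 mm behind pedal_pad (press x 45 mm, 50 mm above the table); a spring brings it back. Pushed at pedal_pad it takes about 4 N to start, 8 N near the stop and 11 to 14 N in all while driving a stopper; at the stop the force rises steeply. 0.01 rad moves the ram 1.7 mm.
- pedal_pad (a point): The point to press: top of the black pad on the steel tread, 15 mm behind the tread's front edge, on its centre line; 56 mm above the table at rest, 25 mm lower at the stop. Tread 60 mm wide. Lies at x -125, y 140 mm in the press's frame at rest. Moves with the pedal.

How it is judged:
By the outcome, as a careful person would: the job done as asked, in the order asked, and still so for the second after the job is handed in, with the robot touching nothing.
It also fails if it takes over 59 s, if anything falls off the work surface, if the arm or the gripper's body presses on something with over 40 N, if the wrist force passes 120 N, or if a joint passes its speed limit or range.

ROBOT

A 7-joint arm with a two-finger parallel gripper is mounted at the origin on the work surface. World frame = base frame: x ahead of the robot, y to its left, z up, the work surface at z = 0. Lengths are in m, angles in rad, forces in N, time in s.
With the tool pointing down it reaches from about 0.425 to 0.825 m from the base axis. Payload 3.6 kg.
Tool frame: the origin (TCP) lies where the fingers leave the gripper's body, on its centre line; the fingertips stand 73 mm ahead of it and the grasp point (between the pads) lies 54 mm ahead of it; z points along the fingers, y is the line along which they close (so a half turn about z gives the same grasp; the last joint's range is limited). The gripper opens to 85 mm and grips with 20 to 120 N. Pads are 22 mm wide; open, the fingers measure 114 mm over their backs; the gripper's body (76 mm by 85 mm) begins 54 mm behind the grasp point. The pads swing forward as they close: fully open they stand 13 mm farther back than shut.
Start: joints at [-1.369, 0.615, -0.013, 1.423, 0.008, 1.103, -0.04], TCP at [0.147, 0.633, 0.304] pointing down, gripper open.
Joint ranges: [-3.12, 3.12], [-0.3, 2.06], [-1.34, 1.32], [0.26, 2.42], [-1.36, 4.5], [0.01, 1.98], [-2.84, 2.84]. Speed limits (rad/s): [2.79, 2.79, 3.14, 3.14, 3.14, 3.14, 3.14].

INTERFACE

Orientations are given as a unit quaternion [x, y, z, w].
In Python, from station import arm, snapshot, camera_info, ticket gives the robot as it stands. Calls block until the motion is done:
- arm.movep(position, orientation): joint-space move of the TCP to a pose.
- arm.line_to(position, velocity=0.15, ori=None): straight line of the TCP; ori=None keeps the orientation; velocity is the mean speed in m/s.
- arm.move_j(angles): joint-space move.
- arm.move_gripper(opening, effort=None): opening from 0.0 (shut) to 1.0 (fully open); effort is the grip in N (None keeps the last); returns when the fingers have stopped.
- arm.pause(seconds).
- arm.ik(position, orientation): joint angles nearest the present ones, or None.
- snapshot(name): name is "side" or "top" or "wrist"; returns the picture (384x512x3 uint8, blue, green, red); there is no depth.
- camera_info(name): a dict with "fx", "fy", "cx", "cy" (pixels), "R" (3x3) and "t" (3): a world point X has camera coordinates R X + t; the wrist camera has in their place "T_tool_cam" (4x4, takes a point from camera to tool coordinates, whose origin is the TCP and whose axes are the flange's). Camera axes: x right, y down, z forward; pixel columns grow to the right and rows downward; lengths in m; the calibration is good to about 2 mm. A picture is of the moment at which its call begins: read the wrist's pose just before it. camera_info takes no time and is no camera call.
A pose or a line that the arm cannot do raises arm.MotionError and nothing moves.
- ticket.finish_job(): hands the job in; it is judged then, once.
Readings, each from a call of its own:
- arm.read_time(): time.
- arm.read_joint_positions(): joint angles.
- arm.read_dq(): joint speeds.
- arm.read_effort(): joint torques, N m.
- arm.read_tool_pos(): TCP position.
- arm.read_eef_rot(): TCP orientation.
- arm.read_ft_force(): force on the tool from outside, world axes, zero at the start.
- arm.read_wrist_torque(): the same for the moment, N m.
- arm.read_opening(): opening from 0.0 (shut) to 1.0 (fully open).
- arm.read_finger_force(): force on a finger pad.
Only numpy, scipy, OpenCV 4.12 (cv2) and the standard library are available. Lean on these libraries where they do the work, as an engineer would, in place of code of your own. Each camera call takes 0.05 s, during which the arm holds its last target. There are 200 camera calls.

## Working session

There is one attempt and no reset: what is moved stays moved. The work goes in short steps, each a Python script; the robot and the scene stay as the last script left them, time stands still between calls to the robot, and variables do not carry over. Pictures are saved under pics/ and viewed, at most 10 in all, crops included, and the job is handed in when it is done.

```bash
mkdir -p pics; ls; python3 - <<'E'
from station import arm, snapshot, camera_info
import cv2,numpy as np
np.set_printoptions(precision=4,suppress=True)
for n in("side","top","wrist"):
    i=camera_info(n); print(n,i)
a=snapshot("side");b=snapshot("top")
cv2.imwrite("pics/side0.png",a);cv2.imwrite("pics/top0.png",b)
print(arm.read_time(),arm.read_eef_rot(),arm.read_tool_pos())
E
```

```text
pics
side {'fx': 440.4724805670346, 'fy': 440.4724805670346, 'cx': 258.8513608284391, 'cy': 199.42903121783382, 'R': array([[-0.9177, -0.397 ,  0.0152],
       [-0.2587,  0.568 , -0.7813],
       [ 0.3015, -0.7209, -0.624 ]]), 't': array([0.5386, 0.2467, 0.8526])}
top {'fx': 410.83377771426314, 'fy': 410.83377771426314, 'cx': 260.172146512477, 'cy': 186.38704846224562, 'R': array([[-0.0078, -0.9998, -0.0159],
       [-0.9964,  0.0091, -0.0847],
       [ 0.0848,  0.0152, -0.9963]]), 't': array([-0.0075,  0.6017,  1.0744])}
wrist {'fx': 279.86946737129455, 'fy': 279.86946737129455, 'cx': 251.65171321324587, 'cy': 190.3815099716479, 'T_tool_cam': array([[-0.001 , -0.9543, -0.2988,  0.0771],
       [ 1.    , -0.0007, -0.0011,  0.0003],
       [ 0.0008, -0.2988,  0.9543, -0.0694],
       [ 0.    ,  0.    ,  0.    ,  1.    ]])}
0.1 [ 0.1141  0.9935 -0.0012 -0.0001] [0.1473 0.6326 0.3028]
```

View pics/side0.png

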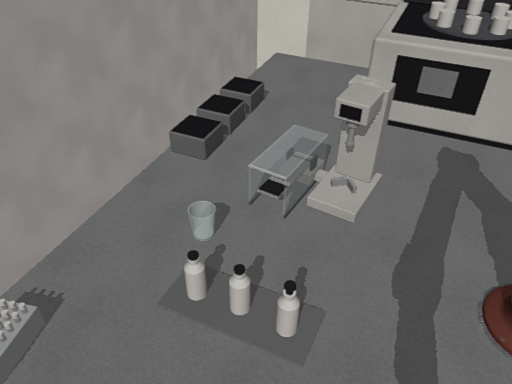

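View pics/top0.png

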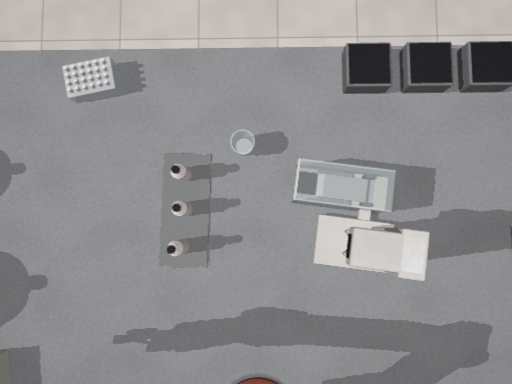

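```bash
cat > crop.py <<'E'
import cv2,numpy as np
def crop(img,u0,v0,w,h,s):
    c=cv2.resize(img[v0:v0+h,u0:u0+w],None,fx=s,fy=s,interpolation=cv2.INTER_CUBIC)
    for u in range(-(-u0//10)*10,u0+w,10):
        x=int((u-u0+.5)*s); cv2.line(c,(x,0),(x,6),(0,255,255),1); 
        if u%20==0: cv2.putText(c,str(u),(x+1,16),0,.4,(0,255,255),1)
    for v in range(-(-v0//10)*10,v0+h,10):
        y=int((v-v0+.5)*s); cv2.line(c,(0,y),(6,y),(0,255,255),1)
        if v%20==0 or s>4: cv2.putText(c,str(v),(8,y+4),0,.4,(0,255,255),1)
    return c
E
python3 - <<'E'
from crop import *
s=cv2.imread("pics/side0.png");t=cv2.imread("pics/top0.png")
s=cv2.convertScaleAbs(s,alpha=1.4)
cv2.imwrite("pics/c1.png",crop(s,240,70,150,150,4))
cv2.imwrite("pics/c2.png",crop(t,290,155,145,130,5)[:600])
a=crop(s,255,270,80,75,5);b=crop(t,150,150,70,115,5)
o=np.zeros((575,750,3),np.uint8);o[:375,:400]=a;o[:,400:]=b
cv2.imwrite("pics/c3.png",o)
E
```

```text
(no output)
```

View pics/c1.png

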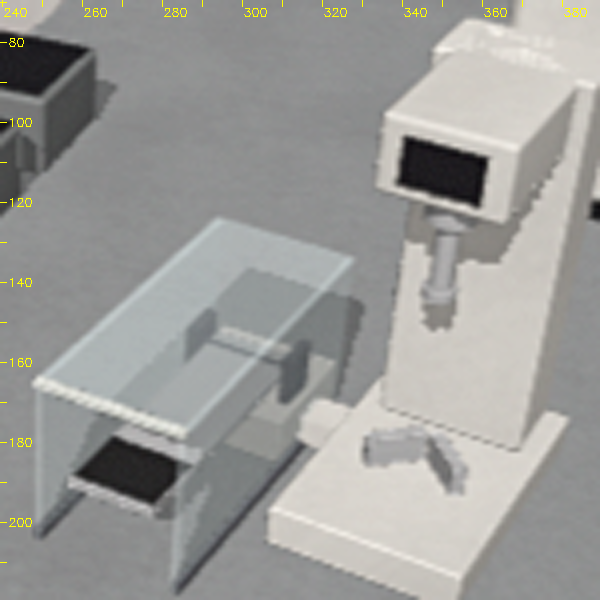

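View pics/c2.png

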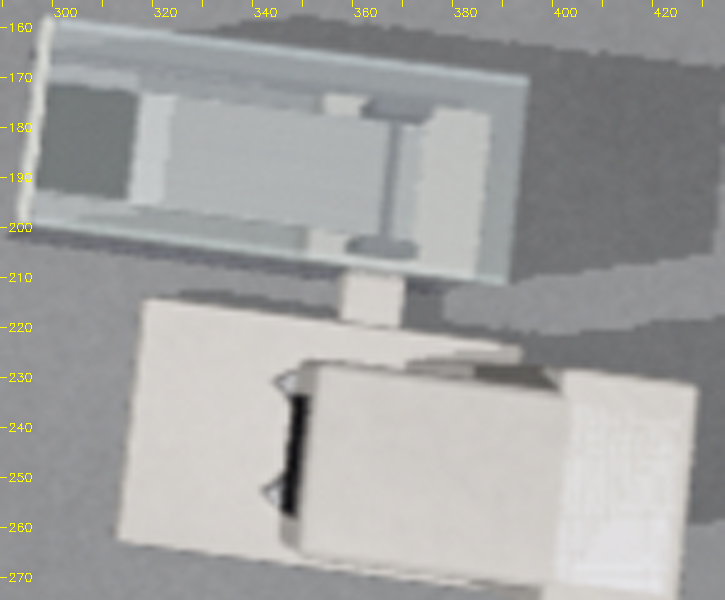

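View pics/c3.png

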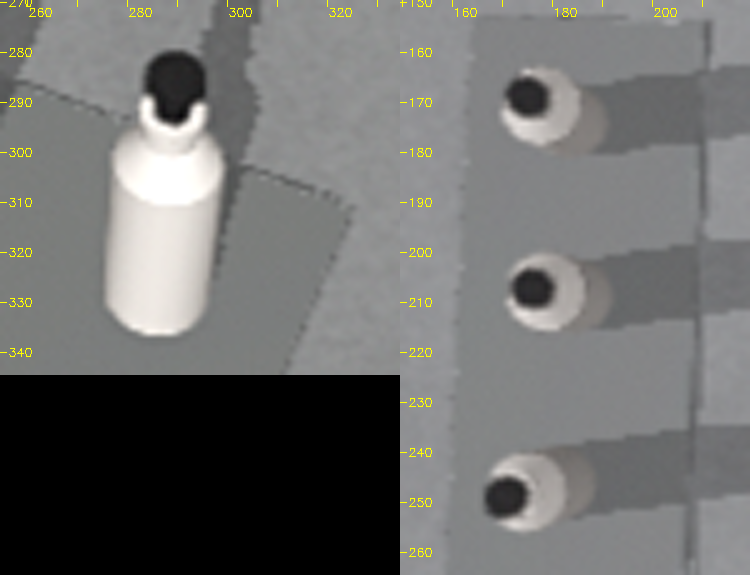

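```bash
cat > vis.py <<'E'
import numpy as np
from scipy.optimize import least_squares
from station import camera_info
np.set_printoptions(precision=4,suppress=True)
C={n:camera_info(n) for n in("side","top")}
def proj(n,X):
    c=C[n];p=c["R"]@np.asarray(X)+c["t"];return np.array([c["fx"]*p[0]/p[2]+c["cx"],c["fy"]*p[1]/p[2]+c["cy"]])
def tri(obs):
    r=least_squares(lambda X:np.concatenate([proj(n,X)-uv for n,uv in obs]),[.6,0,.1]);return r.x,np.abs(r.fun).max()
def atz(n,uv,z): return least_squares(lambda q:proj(n,[q[0],q[1],z])-uv,[.6,0]).x
E
python3 - <<'E'
from vis import *
print("stopper",tri([("side",(289.9,283.3)),("top",(170.3,249.1))]))
print("bottle bottom@.004 side",atz("side",(285.9,330.1),.004))
print("b,c tops@.117",atz("top",(176.2,207.0),.117),atz("top",(175.3,169.1),.117))
gf=tri([("side",(267.3,171.5)),("top",(296.7,178.3))]);print("guard",gf)
fl=[("side",(307,197.5)),("top",(318.5,214.5))];fr=[("side",(353.75,213.75)),("top",(313.1,262.5))]
print(tri(fl),tri(fr)); print("ram z.169 side",atz("side",(349,145),.169))
M=[((-.07,.065,.03),fl),((-.07,-.065,.03),fr),((-.145,.14,.119),[("side",(267.3,171.5)),("top",(296.7,178.3))])]
def W(q,p): c,s=np.cos(q[2]),np.sin(q[2]);return [q[0]+c*p[0]-s*p[1],q[1]+s*p[0]+c*p[1],p[2]]
r=least_squares(lambda q:np.concatenate([proj(n,W(q,p))-uv for p,o in M for n,uv in o]),[.5,-.2,-1.6])
q=r.x;print("press",q,r.fun)
for k,p in dict(seat=(0,0,.03),ram=(0,0,.169),pad=(-.125,.14,.056),gf=(-.145,.14,.119)).items(): print(k,W(q,p),proj("side",W(q,p)),proj("top",W(q,p)))
E
```

```text
stopper (array([0.4435, 0.2022, 0.1311]), np.float64(0.12115313464428823))
bottle bottom@.004 side [0.4414 0.2075]
b,c tops@.117 [0.545  0.1922] [0.6386 0.1953]
guard (array([ 0.6122, -0.1035,  0.1219]), np.float64(0.06896048829713664))
(array([ 0.5259, -0.1666,  0.0267]), np.float64(0.2620951981608073)) (array([ 0.4012, -0.1495,  0.03  ]), np.float64(0.5380535514273106))
ram z.169 side [ 0.4531 -0.2227]
press [ 0.4533 -0.2271 -1.7162] [-0.2534 -1.3386  0.3178 -0.9956  1.2489  0.5022 -0.5129  0.2668 -0.2934
  0.8473  0.1036 -0.0778]
seat [np.float64(0.4533393062943934), np.float64(-0.22712791243480296), 0.03] [341.6328 190.5003] [342.2015 241.713 ]
ram [np.float64(0.4533393062943934), np.float64(-0.22712791243480296), 0.169] [349.3743 144.0978] [353.3074 244.7172]
pad [np.float64(0.6099779049595654), np.float64(-0.12373860250282225), 0.056] [270.473  189.2956] [302.6726 181.7898]
gf [np.float64(0.6128765970490866), np.float64(-0.1039497777734416), 0.119] [267.0066 172.3473] [296.8036 178.2222]
```

```bash
cat > hand.py <<'E'
import numpy as np
from scipy.spatial.transform import Rotation as Rn
from station import arm
np.set_printoptions(precision=4,suppress=True)
YAW=-1.7162; SEAT=np.array([.4533,-.2271,.03]); BOT=np.array([.4435,.2025,.004])
PX=np.array([np.cos(YAW),np.sin(YAW),0]); PY=np.array([-PX[1],PX[0],0]); Z=np.array([0,0,1.])
PAD=SEAT-.125*PX+.14*PY; PAD[2]=.056
def ori(a=40,camup=False,yaw=0):
    a=np.radians(a); d=Rn.from_euler('z',yaw,degrees=True).apply(PX)
    z=d*np.cos(a)-Z*np.sin(a); x=d*np.sin(a)+Z*np.cos(a)      # x = upward perpendicular
    if not camup: x=-x
    return Rn.from_matrix(np.c_[x,np.cross(z,x),z])
def tcp(p,R,ahead=.054): return np.asarray(p)-ahead*R.as_matrix()[:,2]
E
python3 - <<'E'
from hand import *
from vis import atz
for uv in((242.5,134),(242.5,142)): print("beaker rim",atz("top",uv,.075))
print("beaker side base",atz("side",(203,236),0),"rim",atz("side",(202,207),.075),"PAD",PAD)
for cu in(0,1):
  for a in(45,40):
    R=ori(a,cu);q=R.as_quat()
    for n,p,h in(("pre",BOT-.1*PX+Z*.052,.054),("grasp",BOT+Z*.052,.054),("lift",BOT+Z*.09,.054),("front",SEAT-.12*PX+Z*.055,.054),("seat",SEAT+.01*PX+Z*.052,.054),("pedfront",PAD-.09*PX+Z*.01,.073),("ped",PAD,.073),("peddn",PAD-Z*.027,.073)):
        print(cu,a,n,arm.ik(tcp(p,R,h).tolist(),q.tolist()))
E
```

```text
beaker rim [0.7337 0.0312]
beaker rim [0.7128 0.0313]
beaker side base [0.7122 0.0416] rim [0.718  0.0261] PAD [ 0.6099 -0.1237  0.056 ]
0 45 pre [-1.1071  1.0787  0.5414  1.464   0.0333  1.2919 -0.8395]
0 45 grasp [-1.0705  1.0157  0.5779  1.7182  0.078   1.0718 -0.7948]
0 45 lift [-1.0786  0.9559  0.593   1.7142  0.1008  1.1284 -0.7816]
0 45 front [-0.6623  0.9251  0.7066  2.0457  0.3838  0.5783 -0.6158]
0 45 seat [-0.0814  0.7918  0.168   2.1078  1.1595  0.7338 -1.176 ]
0 45 pedfront [-0.6466  1.0585  0.6703  1.5371  0.1957  0.9626 -0.4686]
0 45 ped [-0.5407  1.0474  0.6771  1.6384  0.257   0.8034 -0.4391]
0 45 peddn [-0.5274  1.083   0.6496  1.6384  0.2713  0.7747 -0.4796]
0 40 pre [-1.1188  1.1241  0.5541  1.4156  0.0588  1.3721 -0.8497]
0 40 grasp [-1.0872  1.0606  0.5877  1.6782  0.1058  1.1445 -0.8171]
0 40 lift [-1.0946  1.0012  0.6024  1.6777  0.1289  1.1965 -0.802 ]
0 40 front [-0.6999  0.9753  0.7233  2.0325  0.4295  0.6188 -0.6872]
0 40 seat [-0.4546  0.9676  0.7218  2.1164  0.7821  0.4194 -0.8567]
0 40 pedfront [-0.6751  1.1032  0.6907  1.5143  0.2365  1.0065 -0.513 ]
0
[... 532 characters left out ...]
1.2903  2.1261]
1 45 ped [-0.1038  0.936  -0.1222  1.6225  0.9389  1.1512  2.1493]
1 45 peddn [-0.115   0.9766 -0.1026  1.6234  0.9474  1.1156  2.1202]
1 40 pre [-0.6839  1.0725 -0.3168  1.3975  0.6231  1.5923  1.7499]
1 40 grasp [-0.5975  0.9873 -0.2771  1.6604  0.6675  1.413   1.7227]
1 40 lift [-0.5836  0.9303 -0.3013  1.6591  0.6576  1.4694  1.7468]
1 40 front [-0.209   0.8325 -0.0727  2.0168  1.0109  1.0574  1.8571]
1 40 seat [-0.0628  0.8249  0.0873  2.1041  1.2246  0.8632  1.8642]
1 40 pedfront [-0.2164  0.996  -0.1989  1.4964  0.9203  1.3702  2.0892]
1 40 ped [-0.1301  0.9714 -0.123   1.6062  0.9815  1.2256  2.1023]
1 40 peddn [-0.1415  1.0124 -0.1028  1.6045  0.9868  1.1917  2.0749]
```

```bash
python3 - <<'E'
from hand import *
from station import snapshot
from crop import *
R=ori(40);q=R.as_quat().tolist()
arm.move_gripper(1.0)
arm.movep(tcp(BOT-.1*PX+Z*.054,R).tolist(),q)
print(arm.read_time(),arm.read_tool_pos(),arm.read_ft_force())
p=arm.read_tool_pos();r=arm.read_eef_rot()
w=snapshot("wrist");np.savez("w1.npz",p=p,r=r);cv2.imwrite("pics/w1.png",w)
from station import camera_info
c=camera_info("wrist");T=np.eye(4);T[:3,:3]=Rn.from_quat(r).as_matrix();T[:3,3]=p
def pj(X):
    x=np.linalg.inv(T@c["T_tool_cam"])@np.r_[X,1];return c["fx"]*x[0]/x[2]+c["cx"],c["fy"]*x[1]/x[2]+c["cy"]
print("pred bottom",pj(BOT),"top",pj(BOT+Z*.125),"z78 edges",pj(BOT+Z*.05+.02*PY),pj(BOT+Z*.05-.02*PY))
E
```

```text
2.1083 [0.4636 0.3438 0.0931] [ 0.6153 -0.409   1.3002]
pred bottom (np.float64(252.93811471089163), np.float64(218.28749951319656)) top (np.float64(253.050099936105), np.float64(380.2286076336543)) z78 edges (np.float64(276.63941046637876), np.float64(275.17696967609527)) (np.float64(229.31352928383936), np.float64(275.11756754135945))
```

View pics/w1.png

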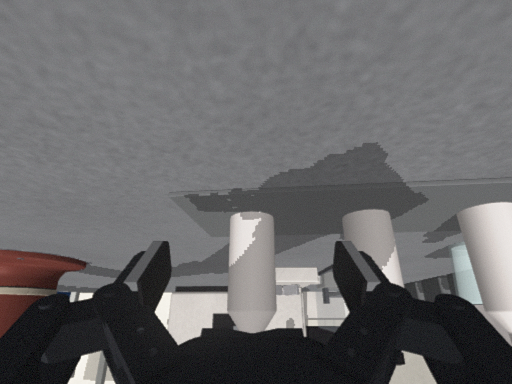

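```bash
python3 - <<'E'
from hand import *
from station import snapshot
from crop import *
R=ori(40)
arm.line_to(tcp(BOT+Z*.054+.003*PX,R).tolist(),.12)
print(arm.read_ft_force()); p0=arm.read_tool_pos()
arm.move_gripper(0.0,35)
print(arm.read_time(),arm.read_opening(),arm.read_finger_force(),arm.read_ft_force())
arm.line_to((np.array(p0)+Z*.06).tolist(),.1)
print(arm.read_time(),arm.read_opening(),arm.read_finger_force(),arm.read_ft_force(),p0,arm.read_tool_pos())
s=cv2.convertScaleAbs(snapshot("side"),alpha=1.4);w=snapshot("wrist")
o=np.zeros((384,796,3),np.uint8);o[:]=0
o[:,:384]=crop(s,200,220,128,128,3);o[:309,384:]=cv2.resize(w,(412,309))
cv2.imwrite("pics/g1.png",o)
E
```

```text
[-0.1494  0.577   0.3398]
3.6583 0.46158640162995945 35.272909104824066 [-0.6888  1.2084  1.1999]
4.4083 0.45816398796084024 35.2291676402092 [-0.5832  0.5914 -1.9811] [0.4492 0.2415 0.0925] [0.4489 0.2417 0.1524]
```

View pics/g1.png

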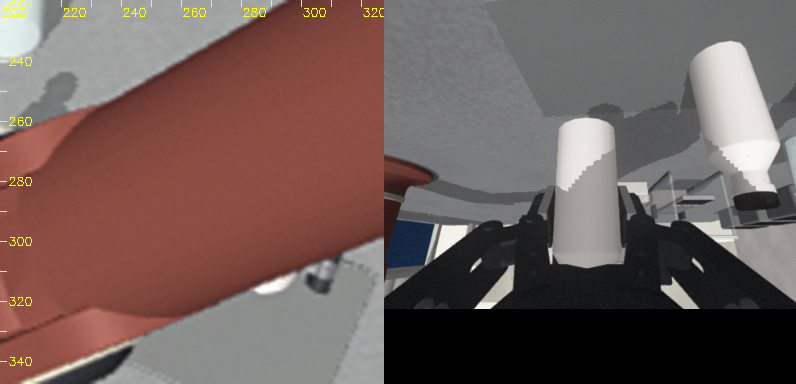

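```bash
python3 - <<'E'
from hand import *
off=np.array([.4492,.2415,.0925])-BOT
go=lambda p,v:arm.line_to((np.asarray(p)+off).tolist(),v)
def F():
    arm.pause(.08); return np.mean([arm.read_ft_force() for _ in range(3)],0)
def pf(f): return np.array([f@PX,f@PY,f[2]])
go(SEAT-.13*PX+Z*.010,.22); print(arm.read_time())
p=SEAT-.010*PX+Z*.006; go(p,.12)
f0=F();print(arm.read_time(),pf(f0))
for k in range(10):
    p=p-Z*.001; go(p,.03); f=F()-f0
    if f[2]>2.0: break
print("down",p-SEAT,pf(f)); 
f1=F()
for k in range(24):
    p=p+.001*PX; go(p,.03); f=F()-f1
    print(k,pf(f))
    if abs(pf(f)[0])>4 : break
    if abs(pf(f)[1])>1.5: p=p+.0007*np.sign(pf(f)[1])*PY
print(arm.read_time(),pf(p-SEAT),arm.read_tool_pos(),np.array(arm.read_tool_pos())-off-p)
E
```

```text
6.0333
7.2667 [ 1.3871 -0.3031 -1.4114]
down [ 0.0014  0.0099 -0.    ] [-2.1465  0.1694  2.1223]
0 [0.1243 0.8596 0.0003]
1 [-0.8696  0.3279  1.7447]
2 [-0.9634 -0.4013  1.3835]
3 [-1.0149  0.592   2.766 ]
4 [-1.4581  0.8517  3.3199]
5 [-1.1418 -0.23    2.5427]
6 [-0.5336  0.5099  2.5019]
7 [-0.8107  0.8014  2.2446]
8 [-0.0197  0.9019  3.6593]
9 [-1.2934  0.308   3.026 ]
10 [-0.6154  0.2524  4.0096]
11 [-4.407  -0.2986  6.2141]
13.35 [ 0.002  0.    -0.   ] [ 0.4589 -0.1897  0.1188] [0.0002 0.0004 0.0003]
```

```bash
python3 - <<'E'
from hand import *
from station import snapshot
from crop import *
p=np.array(arm.read_tool_pos())
arm.line_to((p+.0007*PX).tolist(),.03); arm.pause(.1)
f=np.array(arm.read_ft_force());print(f@PX,f@PY,f[2])
arm.move_gripper(1.0); print(arm.read_opening(),arm.read_ft_force())
arm.line_to((p-.13*PX+.01*Z).tolist(),.12)
P=arm.read_tool_pos();r=arm.read_eef_rot()
w=snapshot("wrist");s=cv2.convertScaleAbs(snapshot("side"),alpha=1.4);print(arm.read_time(),P)
o=np.zeros((400,796,3),np.uint8);o[:,:400]=crop(s,290,90,100,100,4);o[:297,400:]=cv2.resize(w,(396,297))
cv2.imwrite("pics/s1.png",o);np.savez("w2.npz",p=P,r=r);cv2.imwrite("pics/w2raw.png",w)
from vis import proj
for dz in(.0,.125):print("pred side",proj("side",SEAT+.002*PX+Z*dz))
print("ram",proj("side",SEAT+Z*.139))
E
```

```text
-6.478206573586215 -0.9406185387454667 7.3084775152910275
0.9966427185738284 [ 0.2422  0.6192 -0.3577]
15.5583 [ 0.4773 -0.0619  0.129 ]
pred side [341.9551 190.1137]
pred side [348.8745 148.7526]
ram [349.3875 144.1071]
```

View pics/s1.png

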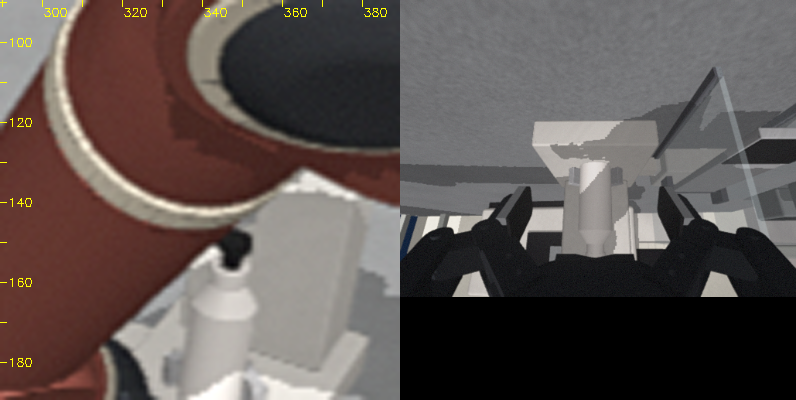

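```bash
python3 - <<'E'
from hand import *
arm.move_gripper(0.0,30)
p=np.array(arm.read_tool_pos())
R=ori(35);q=R.as_quat().tolist()
arm.line_to((p-.09*PX+.01*Z).tolist(),.2)
arm.line_to(tcp(PAD-.10*PX+Z*.022,R,.073).tolist(),.2,q)
print(arm.read_time(),arm.read_tool_pos(),arm.read_opening())
f0=np.array(arm.read_ft_force())
for s in(-.06,-.03,.003):
    arm.line_to(tcp(PAD+s*PX+Z*.022,R,.073).tolist(),.1)
    f=np.array(arm.read_ft_force())-f0;print(s,f)
    if np.linalg.norm(f)>6: arm.line_to(tcp(PAD-.1*PX+Z*.022,R,.073).tolist(),.1);break
print(arm.read_time(),arm.read_tool_pos())
E
```

```text
17.7917 [0.632  0.0331 0.1198] -0.0009488527935453112
-0.06 [ 0.4192 -1.1843 -0.4801]
-0.03 [ 0.2873 -0.5597 -0.7002]
0.003 [-0.3416 -0.7503  0.735 ]
19.275 [ 0.6182 -0.0675  0.1198]
```

```bash
python3 - <<'E'
from hand import *
from station import snapshot
from crop import *
arm.pause(.2)
def F(n=3): return np.mean([arm.read_ft_force() for _ in range(n)],0)
f0=F(5);p0=np.array(arm.read_tool_pos());p=p0.copy();zc=None;log=[]
while p0[2]-p[2]<.055:
    d=0 if zc is None else zc-p[2]
    st=.0005 if d>.021 else .001
    p=p-Z*st; arm.line_to(p.tolist(),.025)
    f=F()-f0; log.append((round((p0[2]-p[2])*1e3,1),*np.round(f,1)))
    if zc is None and f[2]>2.5: zc=p[2]+.001
    if f[2]>25 or (zc is not None and d>.02 and f[2]>19): break
    if abs(f[0])+abs(f[1])>12: print("side force");break
for l in log[::2]+log[-3:]: print(*l)
t=arm.read_time()
fs=[]
for _ in range(6): arm.pause(.2); fs.append(round(float(F()[2]-f0[2]),1))
print("hold",fs,arm.read_time()-t,arm.read_tool_pos(),p,"depth since contact",zc and zc-p[2])
cv2.imwrite("pics/h_side.png",snapshot("side"));cv2.imwrite("pics/h_top.png",snapshot("top"))
print(arm.read_time())
E
```

```text
1.0 -0.7 -0.8 -0.4
3.0 -0.4 -0.9 -0.5
5.0 -0.3 -0.3 0.0
7.0 -0.3 -0.9 0.3
9.0 -0.2 -0.8 0.7
11.0 -0.7 -0.2 0.6
13.0 -0.2 -0.3 -0.2
15.0 -1.1 0.3 2.7
17.0 -1.0 0.2 4.0
19.0 0.1 0.6 4.0
21.0 -0.8 1.3 4.4
23.0 -0.3 0.3 4.5
25.0 -0.5 0.7 5.2
27.0 0.4 2.5 5.6
29.0 0.5 1.6 6.3
31.0 0.1 3.1 8.8
33.0 -0.7 3.6 10.2
35.0 -1.0 3.1 10.5
36.0 -0.4 3.4 10.6
37.0 -1.7 3.2 11.2
38.0 -0.8 3.8 11.1
39.0 -0.9 3.0 12.2
40.0 -1.8 3.4 12.3
41.0 -2.0 3.8 11.6
42.0 0.1 3.4 12.6
43.0 -0.9 3.8 13.1
44.0 -0.9 3.3 12.5
45.0 -2.3 4.7 14.9
46.0 -3.1 6.6 17.3
45.5 -1.4 5.4 16.7
46.0 -3.1 6.6 17.3
46.5 -2.2 7.0 19.9
hold [20.2, 19.9, 20.5, 19.1, 18.8, 19.2] 1.1999999999999957 [ 0.6187 -0.0674  0.0778] [ 0.6186 -0.0665  0.0731] depth since contact 0.03250000000000003
35.275
```

```bash
python3 - <<'E'
from hand import *
from station import snapshot
from crop import *
from vis import proj
p=np.array(arm.read_tool_pos())
up=p.copy();up[2]=.118
arm.line_to(up.tolist(),.05); print(arm.read_time(),arm.read_ft_force())
arm.line_to((up-.10*PX).tolist(),.15)
arm.line_to((up-.10*PX+.25*Z).tolist(),.25)
print(arm.read_time(),arm.read_tool_pos(),arm.read_ft_force())
a=snapshot("side");b=snapshot("top")
s=cv2.convertScaleAbs(a,alpha=1.4)
o=np.zeros((590,800,3),np.uint8);o[:480,:520]=crop(s,250,100,130,120,4)
o[:200,525:799]=cv2.resize(b,(274,200));o[205:405,525:791]=cv2.resize(a,(266,200))
cv2.imwrite("pics/e1.png",o)
for dz in(.113,.125):print(dz,proj("side",SEAT+.002*PX+Z*dz))
E
```

```text
36.325 [ 0.0035  0.1267 -0.3957]
38.2917 [0.6326 0.0318 0.3661] [-0.4656  0.0762  0.1125]
0.113 [348.1662 152.9861]
0.125 [348.8745 148.7526]
```

View pics/e1.png

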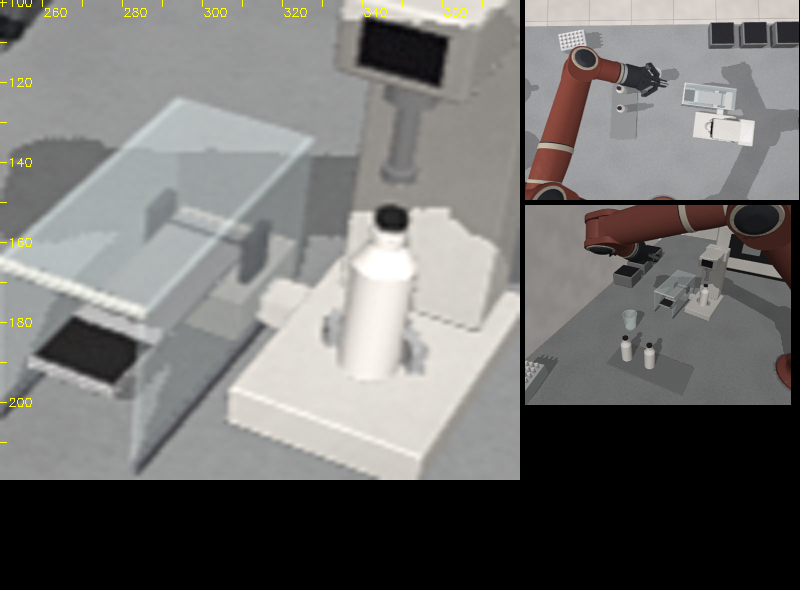

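The last picture shows the closed bottle upright in the V stop. Its stopper is down, with the top face near (347, 153), where a 113 mm height predicts 153.0. The ram and pedal are back up, and the other two bottles and the beaker look untouched.

```bash
python3 -c "
from station import ticket
print(ticket.finish_job())"
```

```text
the job is handed in; nothing more can be done
None
```

The job is handed in at about 38 s: the bottle stands closed in the press against the V stop, the pedal was held at its stop for 1.2 s at about 20 N and is back up, and the other two bottles and the beaker were left alone.

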